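Shorten the desk dipole by one hole

ROBOT

A 6-joint arm with a two-finger parallel gripper is mounted at the origin on the work surface. World frame = base frame: x ahead of the robot, y to its left, z up, the work surface at z = 0. Lengths are in m, angles in rad, forces in N, time in s.
With the tool pointing down it reaches from about 0.35 to 0.775 m from the base axis. Payload 5.5 kg.
Tool frame: the origin (TCP) lies between the finger pads; the fingertips stand 19 mm ahead of it and the grasp point (between the pads) is the TCP; z points along the fingers, x is the direction in which the jaws open and shut, and the axes are right-handed (so a half turn about z gives the same grasp; the last joint's range is limited). The gripper opens to 85 mm and grips with 20 to 120 N. Pads are 22 mm wide; open, the fingers measure 114 mm over their backs; the gripper's body (76 mm by 85 mm) begins 54 mm behind the grasp point. The pads swing forward as they close: fully open they stand 13 mm farther back than shut.
Start: joints at [1.164, 0.313, 0.046, 1.304, 0, 1.431], TCP at [0.152, 0.555, 0.25] pointing down, gripper open.
Joint ranges: [-2.76, 2.76], [-0.86, 1.69], [-1.03, 1.26], [-2.2, 2.34], [-1.47, 1.5], [-3.14, 3.14]. Speed limits (rad/s): [2.57, 2.57, 3.14, 3.14, 3.14, 3.14].

INTERFACE

Orientations are given as a unit quaternion [w, x, y, z].
In Python, from workcell import env gives the robot as it stands. The module is installed in compiled form; this text tells all that it offers.
- The arm moves only by the tool carry_out, never from a script. Its argument "steps" is a list of rows, each a list of 7 numbers: the gripper command: -1 is shut, 1 is fully open, values between are in proportion, then the shift along the tool's x, y, z in m, then the turn, a rotation vector about the tool's x, y, z in rad. A call has 1 to 20 rows; each row shifts and turns the commanded pose from where the row before left it, along the tool's axes as they then stand; what a row does not reach is not made up. A row lasts 1/8 s, in which the tool goes at most 62.5 mm and 10.7 degrees, less where a joint would pass 70% of its speed; a pose out of reach is approached as far as the arm can. A call with a gripper value outside its range is refused whole. The fingers move at their own pace and stop on an object; "grip_force" is the grip in N (left out, the last holds). Time passes only in rows, so rows that do not move let the fingers close. It gives the time, the measured TCP pose, the force and the opening at its end, in the units of the state.
- env.get_state(): the state, without advancing time (a new reading comes with each control period).
- env.read_camera(name): name is "scene" or "top" or "wrist"; returns a dict with "color" (420x560x3 uint8, red, green, blue), "K" (3x3 intrinsics, pixels), "dist" ([k1, k2, p1, p2, k3] as OpenCV has them; the pictures are not rectified), "R" (3x3) and "t" (3): a world point X has camera coordinates R X + t. Camera axes: x right, y down, z forward; pixel columns grow to the right and rows downward; lengths in m; the calibration is good to about 2 mm. A picture is of the moment at which its call begins. There is no depth.
- env.hand_in(): hands the job in, once; it reports no verdict.
The state is a dict: "clock": time; "joint_pos": joint angles; "qvel": joint speeds; "tau": joint torques, N m; "tcp_pos": TCP position; "orientation": TCP orientation; "wrist_force": force on the tool from outside, world axes, zero at the start; "ft_torque": the same for the moment, N m; "finger_gap": finger opening in m.
Only numpy, scipy, OpenCV 4.12 (cv2) and the standard library are available. Lean on these libraries where they do the work, as an engineer would, in place of code of your own. Each camera call takes 0.05 s, during which the arm holds its last target. There are 200 camera calls.

TASK

Switch the green power supply off by flipping its chrome toggle fully down before touching the antenna. Then shorten the longer arm of the desk dipole by one hole: squeeze the red sprung button on its blue collar, start the tube towards the hub, let the button go, and ease the tube on by feel until the button springs out in the next hole - not past it - without forcing it against the catch. Leave the other things on the desk where they are.

Things in the scene. Friction and masses are not known exactly. Their poses are not given: they have to be found in the camera images.
- antenna: desk dipole, fixed: dark round foot 120 mm across (origin: centre of its underside), white post, black hub 44 x 50 x 40 mm centred 110 mm up. Two level arms along its own +y and -y, axes 110 mm up. The -y arm is long and adjustable: collar and steel tube slide on a fixed 12 mm rod with holes (black dots); the +y arm is fixed, a look-alike without button
- collar (a point): centre of the blue collar of the adjustable arm, on the arm's axis. Block 26 mm (antenna x) x 36 mm (along the arm, y) x 26 mm high, fast on the hub end of the steel tube (18 mm diameter). Axes as the antenna's. Slides along antenna y only; friction about 2.5 N, up to 5 N while the released button drags along the rod between holes
- button_face (a point): middle of the outer face of the red round button (13 mm diameter), which sticks 8 mm out of the middle of the collar's antenna +x side and is pressed towards antenna -x. Pinch it against the collar's opposite flat side (34 mm over both, 29 mm when fully pressed). Takes 4 N at first, 8 N at the full 5 mm
- tube_end (a point): centre of the flat outer end of the tube's black end cap (28 mm diameter, 8 mm thick), on the arm's axis, 158 mm from the collar's centre towards antenna -y. May be pushed towards the hub
- sleeve (a joint): how far the tube is slid in towards the hub (antenna +y), m: 0 in the present hole. The next hole was hand-drilled 23 to 37 mm on (differs from start to start, feel for it), the one after 30 mm further: not that one. About 1.5 mm of play either way in a hole
- button (a joint): how far the button is pressed in, m: 0 right out (caught in a hole), 0.003 while it rides on the rod between holes, 0.005 fully pressed; the catch is free beyond 0.003. Let go between holes, it drags on the rod and springs out at the next hole. The catch stands 20 N along the tube, no more
- supply: green power supply box, fixed, 180 mm deep (own x) x 170 mm wide x 100 mm high; origin at the centre of its underside; its front with the toggle faces its own -x. The loose bystanders (canister, capacitor, handheld, paddle key, magnifier, mug) are under 95 mm high; none stands under the dipole's arms or before the toggle
- toggle_tip (a point): centre of the ball end (12 mm) of the chrome toggle, a 9 mm bar, 42 mm from its pivot, which lies on the box's front 93 mm ahead of the origin, 30 mm to its +y side, 68 mm up. The lever stands out from the front and moves in a vertical plane
- toggle (a joint): toggle angle, rad: 0 = up (on, 0.45 above level), 0.9 = right down (off, 0.45 below level); stays where it is left, needs about 1.5 N at the tip

How it is judged:
By the outcome, as a careful person would: the job done as asked, in the order asked, and still so for the second after the job is handed in, with the robot touching nothing.
It also fails if it takes over 58 s, if anything falls off the work surface, if the arm or the gripper's body presses on something with over 40 N, if the wrist force passes 120 N, or if a joint passes its speed limit or range.

## Working session

There is one attempt and no reset: what is moved stays moved. The work goes in short steps, Python scripts to look and compute and a tool call to move; the robot and the scene stay as the last step left them, time stands still between calls to the robot, and variables do not carry over. Pictures are saved under pics/ and viewed, about 8 in all and at most 12, crops included, and the job is handed in when it is done.

Besides the shell and the picture viewer there is one more tool, called after "Request:" as name([rows], argument=value, ...), one row to a line, values as JSON. carry_out: Moves the arm, as the interface text tells. Its arguments: {"type":"object","properties":{"steps":{"type":"array","items":{"type":"array","items":{"type":"number"}}},"grip_force":{"type":"number"}},"required":["steps"]}

```bash
mkdir -p pics
python3 - <<'E'
from workcell import env
import cv2,numpy as np,pickle
d={}
for n in("scene","top"):
    c=env.read_camera(n);d[n]=c;cv2.imwrite(f"pics/{n}0.png",c["color"][:,:,::-1])
    print(n,c["K"].round(1).tolist(),c["dist"],(-c["R"].T@c["t"]).round(3))
pickle.dump(d,open("cams0.pkl","wb"))
s=env.get_state();print(s)
E
```

```text
scene [[515.8, 0.0, 277.6], [0.0, 515.8, 215.3], [0.0, 0.0, 1.0]] [-0.0034767  0.         0.         0.         0.       ] [1.011 0.219 0.872]
top [[407.1, 0.0, 274.1], [0.0, 407.1, 211.3], [0.0, 0.0, 1.0]] [-0.07945908  0.          0.          0.          0.        ] [ 0.5   -0.08   0.834]
{'clock': 0.1, 'joint_pos': array([1.16438431e+00, 3.13948833e-01, 4.50837030e-02, 1.30362927e+00,
       1.39119162e-06, 1.43119144e+00]), 'qvel': array([-0.00074941, -0.00350176,  0.0035028 ,  0.00049131,  0.00077719,
       -0.00031252]), 'tau': array([ 3.78769822e-03, -4.81727707e+01,  2.99242902e+01,  1.28072957e-02,
       -1.02023635e-04,  9.72837000e-06]), 'tcp_pos': array([0.15143628, 0.5542436 , 0.24948101]), 'orientation': array([ 4.15643964e-04,  7.94874825e-01,  6.06772850e-01, -7.40340993e-04]), 'wrist_force': array([ 0.47169349, -0.69007282, -0.20608153]), 'ft_torque': array([0.00690149, 0.0175501 , 0.00780167]), 'finger_gap': 0.08512592243856319}
```

View pics/scene0.png

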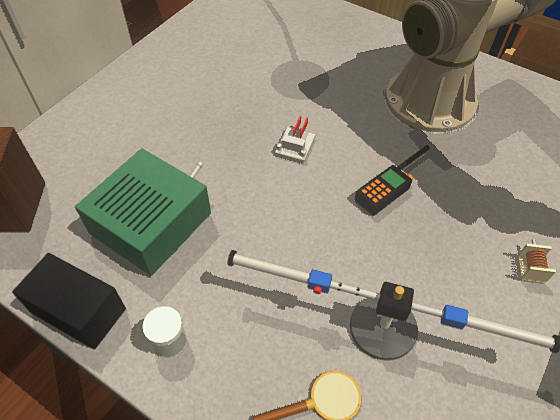

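View pics/top0.png

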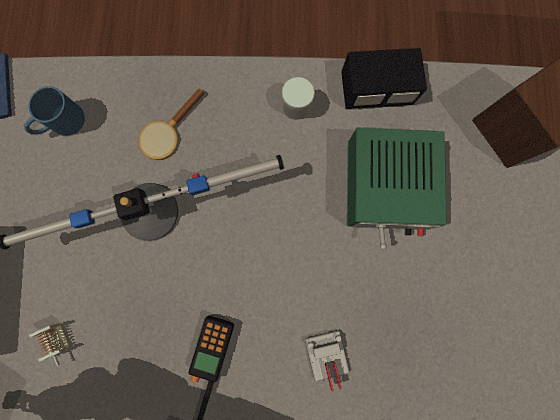

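The scene view shows the supply at (145,210) with the toggle tip at (200,165). The adjustable collar is at (320,282) with the red button at (317,290), and the end cap is at (232,258). In the top view the collar is at (198,185), the cap at (280,162), the hub at (127,203) and the toggle tip at about (383,245).

```bash
cat > h.py <<'E'
import cv2,numpy as np
def ray(c,p):
    q=cv2.undistortPoints(np.array([[p]],float),c["K"],c["dist"])[0,0]
    return -c["R"].T@c["t"], c["R"].T@np.array([q[0],q[1],1.])
def plane(c,p,z):
    o,d=ray(c,p);return o+d*(z-o[2])/d[2]
def tri(a,p,b,q):
    o1,d1=ray(a,p);o2,d2=ray(b,q)
    s=np.linalg.lstsq(np.c_[d1,-d2],o2-o1,rcond=None)[0]
    x,y=o1+d1*s[0],o2+d2*s[1];return (x+y)/2,np.linalg.norm(x-y)
def proj(c,X):
    return cv2.projectPoints(np.array([X],float),cv2.Rodrigues(c["R"])[0],c["t"],c["K"],c["dist"])[0][0,0]
def blobs(m,amin=15):
    n,l,s,ce=cv2.connectedComponentsWithStats(m.astype(np.uint8))
    return [(s[i].tolist(),ce[i].round(1).tolist()) for i in range(1,n) if s[i][4]>=amin]
E
python3 - <<'E'
from h import *
import pickle
d=pickle.load(open("cams0.pkl","rb"))
for n in d:
    h=cv2.cvtColor(d[n]["color"],cv2.COLOR_RGB2HSV).astype(int);H,S,V=h[...,0],h[...,1],h[...,2]
    print(n,"blue",blobs((abs(H-110)<12)&(S>150)&(V>80),60))
    print("red",blobs(((H<6)|(H>174))&(S>170)&(V>80),8))
    g=(abs(H-70)<15)&(S>100)&(V>30); b=max(blobs(g,2000),key=lambda x:x[0][4]);print("green",b)
    cnt=max(cv2.findContours(g.astype(np.uint8),0,2)[0],key=cv2.contourArea)
    print(cv2.approxPolyDP(cnt,4,True)[:,0].tolist(), cv2.minAreaRect(cnt))
a,b=d["scene"]["color"][150:200,175:235],d["top"]["color"][220:260,360:430]
z=lambda i:cv2.resize(i[:,:,::-1],(390,330),interpolation=cv2.INTER_NEAREST)
c,e=d["scene"]["color"][245:310,220:350],d["top"]["color"][145:210,160:290]
cv2.imwrite("pics/crop0.png",np.vstack([np.hstack([cv2.resize(a[:,:,::-1],(390,300),interpolation=0),cv2.resize(b[:,:,::-1],(390,300),interpolation=0)]),np.hstack([cv2.resize(c[:,:,::-1],(390,290)),cv2.resize(e[:,:,::-1],(390,290))])]))
E
```

```text
scene blue [([309, 270, 23, 17, 265], [320.2, 277.9]), ([445, 305, 23, 19, 299], [456.0, 313.7])]
red [([294, 116, 7, 19, 49], [297.0, 125.0]), ([301, 118, 7, 19, 45], [303.8, 126.6]), ([314, 286, 7, 6, 28], [317.2, 288.6])]Traceback (most recent call last):
  File "<stdin>", line 8, in <module>
ValueError: max() iterable argument is empty
```

Run:
```python
from h import *
import pickle
d=pickle.load(open("cams0.pkl","rb"))
for n in d:
    h=cv2.cvtColor(d[n]["color"],cv2.COLOR_RGB2HSV).astype(int);H,S,V=h[...,0],h[...,1],h[...,2]
    print(n,"blue",blobs((abs(H-110)<12)&(S>150)&(V>80),60))
    print("red",blobs(((H<6)|(H>174))&(S>170)&(V>80),8))
    g=(H>60)&(H<90)&(S>90)
    cnt=max(cv2.findContours(g.astype(np.uint8),0,2)[0],key=cv2.contourArea)
    print(cv2.contourArea(cnt),cv2.approxPolyDP(cnt,4,True)[:,0].tolist())
a,b=d["scene"]["color"][150:200,175:240],d["top"]["color"][215:265,360:425]
c,e=d["scene"]["color"][240:305,215:345],d["top"]["color"][145:210,160:290]
f=lambda i,hh:cv2.resize(i[:,:,::-1],(390,hh),interpolation=0)
cv2.imwrite("pics/crop0.png",np.vstack([np.hstack([f(a,300),f(b,300)]),np.hstack([f(c,195),f(e,195)])]))
```

```text
scene blue [([309, 270, 23, 17, 265], [320.2, 277.9]), ([445, 305, 23, 19, 299], [456.0, 313.7])]
red [([294, 116, 7, 19, 49], [297.0, 125.0]), ([301, 118, 7, 19, 45], [303.8, 126.6]), ([314, 286, 7, 6, 28], [317.2, 288.6])]
6643.5 [[142, 149], [76, 205], [141, 251], [165, 227], [169, 231], [166, 226], [205, 187]]
top blue [([186, 176, 22, 17, 259], [196.7, 184.0]), ([69, 209, 21, 18, 227], [79.0, 217.8])]
red [([192, 174, 7, 4, 19], [195.1, 175.2]), ([418, 229, 6, 6, 32], [420.2, 231.6]), ([333, 363, 8, 26, 45], [336.7, 375.0]), ([325, 365, 8, 26, 40], [328.4, 376.6])]
44.0 [[394, 130], [394, 135], [401, 130], [403, 135], [410, 130], [428, 135], [427, 131], [436, 131], [443, 144], [442, 132]]
```

View pics/crop0.png

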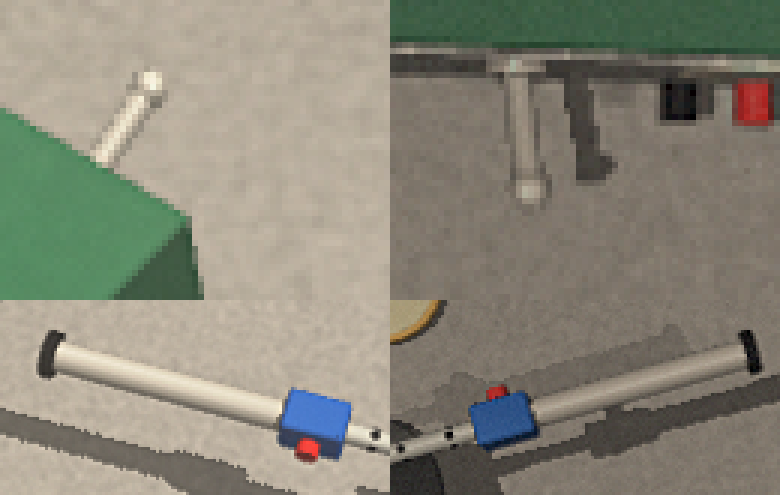

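The crop puts the toggle tip at scene (200,163.7) and top (383.3,246.5). The end cap is at scene (231.7,257.5) and top (280.5,162.3).

Run:
```python
from h import *
import pickle
d=pickle.load(open("cams0.pkl","rb"));s,t=d["scene"],d["top"]
print("tip",tri(s,(200,163.7),t,(383.3,246.5)), plane(t,(383.3,246.5),.086),plane(s,(200,163.7),.086))
cap=tri(s,(231.7,257.5),t,(280.5,162.3));print("cap",cap,plane(t,(280.5,162.3),.11))
col=tri(s,(320.2,277.9),t,(196.7,184));c2=tri(s,(456,313.7),t,(79,217.8));print("col",col,c2)
print("btn",tri(s,(317.2,288.6),t,(195.1,175.2)))
for A,B in((cap[0],col[0]),(col[0],c2[0]),(cap[0],c2[0])):
    u=(A-B)[:2];print(np.linalg.norm(u),u/np.linalg.norm(u),np.degrees(np.arctan2(u[1],u[0])))
# supply front top edge (top view) at z=.1 and toggle base
for p in((348,226),(441,228),(349,129),(444,129)):print(p,plane(t,p,.1).round(4))
for p in((205,187),(142,149),(76,205),(149,251)):print(p,plane(s,p,.1).round(4))
```

```text
tip (array([ 0.53291871, -0.28208979,  0.08640307]), np.float64(0.0028657216664838042)) [ 0.53362697 -0.28350971  0.086     ] [ 0.53221902 -0.28090476  0.086     ]
cap (array([ 0.68180105, -0.09001864,  0.11071849]), np.float64(0.0021636322584923937)) [ 0.68254904 -0.09096359  0.11      ]
col (array([0.63689845, 0.05830239, 0.12262632]), np.float64(0.0011878850690967523)) (array([0.57233488, 0.26795718, 0.12309261]), np.float64(0.0010187163466116357))
btn (array([0.65388611, 0.06308549, 0.11737336]), np.float64(0.0015434604195970483))
0.1549689284152463 [ 0.28975229 -0.95710167] -73.15687351101715
0.21937089426518788 [ 0.2943124  -0.95570927] -72.883689656332
0.3743387904131144 [ 0.29242541 -0.95628833] -72.99678206724863
(348, 226) [ 0.5692 -0.2155  0.1   ]
(441, 228) [ 0.5683 -0.3877  0.1   ]
(349, 129) [ 0.752  -0.2188  0.1   ]
(444, 129) [ 0.7573 -0.4013  0.1   ]
(205, 187) [ 0.5809 -0.2277  0.1   ]
(142, 149) [ 0.5755 -0.3924  0.1   ]
(76, 205) [ 0.7475 -0.3988  0.1   ]
(149, 251) [ 0.7466 -0.2204  0.1   ]
```

Request:
carry_out([
  [-1, 0, 0, 0, 0, 0, -0.1335],
  [-1, 0, 0, 0, 0, 0, -0.1335],
  [-1, -0.03, 0.05, 0, 0, 0, 0],
  [-1, -0.03, 0.05, 0, 0, 0, 0],
  [-1, -0.03, 0.05, 0, 0, 0, 0],
  [-1, -0.03, 0.05, 0, 0, 0, 0],
  [-1, -0.03, 0.05, 0, 0, 0, 0],
  [-1, -0.05, 0.01, 0, 0, 0, 0],
  [-1, -0.05, 0.01, 0, 0, 0, 0],
  [-1, -0.05, 0.01, 0, 0, 0, 0],
  [-1, -0.05, 0.01, 0, 0, 0, 0],
  [-1, -0.05, 0.01, 0, 0, 0, 0],
  [-1, -0.05, 0.01, 0, 0, 0, 0],
  [-1, -0.05, 0.01, 0, 0, 0, 0],
  [-1, -0.05, 0.01, 0, 0, 0, 0],
  [-1, -0.05, 0.01, 0, 0, 0, 0],
  [-1, -0.05, 0.01, 0, 0, 0, 0],
  [-1, -0.05, 0.01, 0, 0, 0, 0],
  [-1, -0.05, 0.01, 0, 0, 0, 0],
  [-1, 0, 0, 0, 0, 0, 0],
], grip_force=25)

```text
clock: 2.6
tcp_pos: [0.5219, -0.1985, 0.2492]
orientation: [-0.0, 0.709, 0.706, -0.0]
wrist_force: [-1.1, -0.4, -0.3]
finger_gap: -0.0002
```

Request:
carry_out([
  [-1, -0.0282, 0.0037, 0.02, 0, 0, 0],
  [-1, -0.0282, 0.0037, 0.02, 0, 0, 0],
  [-1, -0.0282, 0.0037, 0.02, 0, 0, 0],
  [-1, 0, 0, 0.03, 0, 0, 0],
  [-1, 0, 0, 0.03, 0, 0, 0],
  [-1, 0, 0, 0.01, 0, 0, 0],
  [-1, 0, 0, 0.01, 0, 0, 0],
  [-1, 0, 0, 0.01, 0, 0, 0],
  [-1, 0, 0, 0.01, 0, 0, 0],
  [-1, 0, 0, 0.01, 0, 0, 0],
  [-1, 0, 0, 0.007, 0, 0, 0],
  [-1, 0, 0, 0, 0, 0, 0],
])

```text
clock: 4.1
tcp_pos: [0.5338, -0.2803, 0.0754]
orientation: [0.001, 0.707, 0.707, 0.0]
wrist_force: [-2.1, 2.7, 13.3]
finger_gap: -0.0001
```

Request:
carry_out([
  [-1, 0, 0, 0.002, 0, 0, 0],
  [-1, 0, 0, 0, 0, 0, 0],
])

```text
clock: 4.35
tcp_pos: [0.5339, -0.2804, 0.0748]
orientation: [0.002, 0.707, 0.707, 0.0]
wrist_force: [-5.6, 3.3, 21.6]
finger_gap: 0.0001
```

Run:
```python
from workcell import env
from h import *
c=env.read_camera("scene")["color"][130:230,150:250];t=env.read_camera("top")["color"][190:290,340:440]
cv2.imwrite("pics/tog.png",cv2.resize(np.hstack([c,t])[:,:,::-1],(800,400),interpolation=0))
s=env.get_state();print(s["tcp_pos"],s["wrist_force"])
```

```text
[ 0.53395192 -0.28041199  0.07485416] [-4.82500384  4.0073581  21.97622671]
```

View pics/tog.png

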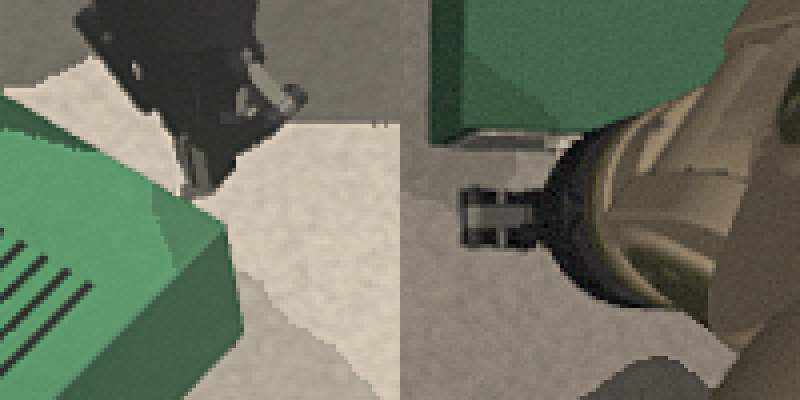

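Request:
carry_out([
  [-1, 0, 0, -0.02, 0, 0, 0],
  [-1, 0, 0, -0.05, 0, 0, 0],
  [-1, 0, 0, -0.055, 0, 0, 0],
  [-1, 0, 0, -0.055, 0, 0, 0],
  [0.5, 0.042, 0.013, 0, 0, 0, 0],
  [0.5, 0.042, 0.013, 0, 0, 0, 0],
  [0.5, 0.042, 0.013, 0, 0, 0, 0],
  [0.5, 0.042, 0.013, 0, 0, 0, 0],
  [0.5, 0.042, 0.013, 0, 0, 0, 0],
  [0.5, 0.042, 0.013, 0, 0, 0, 0],
  [0.5, 0.042, 0.013, 0, 0, 0, 0],
  [0.5, 0.042, 0.013, 0, 0, 0, 0],
  [0.5, 0, 0, 0, 0, 0, 0.159],
  [0.5, 0, 0, 0, 0, 0, 0.159],
  [0.5, 0, 0, 0, 0, 0, 0.159],
  [0.5, 0, 0, 0, 0, 0, 0.159],
  [0.5, 0, 0, 0, 0, 0, 0.159],
  [0.5, 0, 0, 0, 0, 0, 0.159],
  [0.5, 0, 0, 0, 0, 0, 0.159],
  [0.5, 0, 0, 0, 0, 0, 0.159],
])

```text
clock: 6.95
tcp_pos: [0.6369, 0.0562, 0.2508]
orientation: [-0.0, 0.989, 0.146, -0.0]
wrist_force: [-0.3, 0.5, -0.1]
finger_gap: 0.0641
```

Run:
```python
from workcell import env
from h import *
sc=env.read_camera("scene");tp=env.read_camera("top")
c=sc["color"][130:230,150:250];t=tp["color"][190:290,340:440]
cv2.imwrite("pics/tog2.png",cv2.resize(np.hstack([c,t])[:,:,::-1],(800,400),interpolation=0))
cv2.imwrite("pics/w1.png",env.read_camera("wrist")["color"][:,:,::-1])
s=env.get_state();print(s["tcp_pos"],s["wrist_force"],s["orientation"],s["joint_pos"])
# expected pixel of tip up / down
for z in(.0863,.0497):print(proj(sc,(.533,-.2825,z)),proj(tp,(.533,-.2825,z)))
```

```text
[0.63686001 0.0561932  0.25087004] [-0.19369856  0.09367986 -0.00110371] [-1.18534596e-04  9.88651190e-01  1.50229122e-01 -1.44942741e-04] [-3.75313309e-02  4.42902622e-01  2.37476298e-01  1.36569915e+00
  1.78604970e-04  1.23166492e+00]
[199.11112449 163.50733421] [382.80689258 246.82602855]
[201.20379204 175.18425266] [377.74785111 247.59631983]
```

View pics/tog2.png

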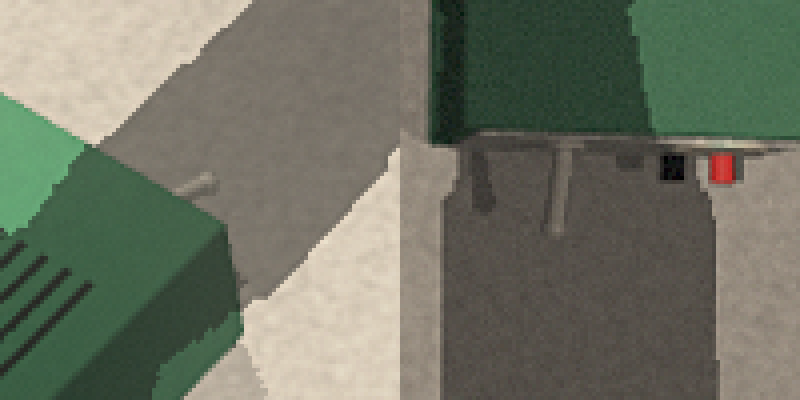

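View pics/w1.png

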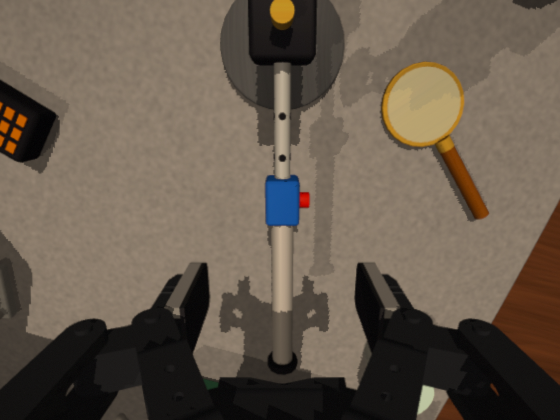

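Both views show the toggle down. The tip is at scene (202,175.5), against (201.2,175.2) predicted for fully down. The wrist view has the collar at (283,201), the button on the right at (304,200), and hole dots at (282,158) and (282,116).

```bash
cat > w.py <<'E'
from workcell import env
from h import *
def look():
    c=env.read_camera("wrist");h=cv2.cvtColor(c["color"],cv2.COLOR_RGB2HSV).astype(int);H,S,V=h[...,0],h[...,1],h[...,2]
    return c,(abs(H-110)<12)&(S>120)&(V>60),((H<6)|(H>174))&(S>150)&(V>80)
E
python3 - <<'E'
from w import *
c,b,r=look()
B=max(blobs(b,100),key=lambda x:x[0][4]);R=max([x for x in blobs(r,8) if abs(x[1][0]-304)<15],key=lambda x:x[0][4]);print(B,R)
x,y,w,h=B[0][:4]
cen=plane(c,B[1],.123);print("collar",cen,[plane(c,p,.123).round(4) for p in((x,y),(x+w,y),(x,y+h),(x+w,y+h))])
print("btn",plane(c,R[1],.112))
a=np.array([-.2925,.9563])
for p in((282,158),(282.5,116),(282,365)):
    q=plane(c,p,.116);print(p,q,"along",(q-cen)[:2]@a,"lat",(q-cen)[:2]@np.array([.9563,.2925]))
s=env.get_state();print(s["tcp_pos"],s["orientation"])
E
```

```text
([266, 175, 33, 51, 1569], [282.0, 201.1]) ([300, 192, 10, 16, 155], [304.4, 199.5])
collar [0.63642267 0.05822861 0.123     ] [array([0.6194, 0.0737, 0.123 ]), array([0.6424, 0.0809, 0.123 ]), array([0.6306, 0.0357, 0.123 ]), array([0.6547, 0.0432, 0.123 ])]
btn [0.65364017 0.06162444 0.112     ]
(282, 158) [0.62716258 0.08800885 0.116     ] along 0.031187426013441946 lat -0.0001447059950501834
(282.5, 116) [0.6185257  0.11697813 0.116     ] along 0.06141703100262305 lat 6.935791065678064e-05
(282, 365) [ 0.68290376 -0.09116131  0.116     ] along -0.156457298158322 lat 0.0007533169350530716
[0.63685114 0.0562224  0.25095464] [-1.10170777e-04  9.88622298e-01  1.50419172e-01 -1.07807482e-04]
```

Request:
carry_out([
  [0.2, 0.0018, -0.002, 0.03, 0, 0, 0],
  [0.2, 0, 0, 0.03, 0, 0, 0],
  [0.2, 0, 0, 0.03, 0, 0, 0],
  [0.2, 0, 0, 0.03, 0, 0, 0],
  [0.2, 0, 0, 0.023, 0, 0, 0],
  [0.2, 0, 0, 0, 0, 0, 0],
  [-1, 0, 0, 0, 0, 0, 0],
  [-1, 0, 0, 0, 0, 0, 0],
  [-1, 0, 0, 0, 0, 0, 0],
  [-1, 0, 0, 0, 0, 0, 0],
], grip_force=25)

```text
clock: 8.4
tcp_pos: [0.6382, 0.0586, 0.1097]
orientation: [0.0, 0.989, 0.149, 0.001]
wrist_force: [-3.2, -0.4, 6.1]
finger_gap: 0.0293
```

Request:
carry_out([
  [-1, 0, -0.003, 0, 0, 0, 0],
  [-1, 0, -0.003, 0, 0, 0, 0],
  [-1, 0, -0.003, 0, 0, 0, 0],
  [-1, 0, -0.003, 0, 0, 0, 0],
  [-1, 0, 0, 0, 0, 0, 0],
])

```text
clock: 9.02
tcp_pos: [0.6348, 0.0695, 0.1097]
orientation: [0.001, 0.989, 0.149, 0.001]
wrist_force: [-3.3, -2.0, 4.9]
finger_gap: 0.0292
```

Request:
carry_out([
  [0.2, 0, 0, 0, 0, 0, 0],
  [0.2, 0, 0, 0, 0, 0, 0],
  [0.2, 0, 0, -0.02, 0, 0, 0],
  [0.2, 0, 0, -0.04, 0, 0, 0],
  [0.2, 0, 0, -0.04, 0, 0, 0],
  [0.2, 0, 0, -0.04, 0, 0, 0],
  [0.2, 0, 0, 0, 0, 0, 0],
])

```text
clock: 9.9
tcp_pos: [0.6364, 0.0702, 0.2523]
orientation: [0.001, 0.989, 0.149, 0.004]
wrist_force: [-0.2, -0.1, 0.0]
finger_gap: 0.0511
```

```bash
cat >> w.py <<'E'
def meas():
    c,b,r=look()
    B=max(blobs(b,100),key=lambda x:x[0][4]);cx,cy=B[1]
    R=[x for x in blobs(r,8) if abs(x[1][1]-cy)<25 and 0<x[1][0]-cx<60]
    q=plane(c,cx and B[1],.123)
    a=np.array([-.2925,.9563]);l=np.array([.9563,.2925]);o=np.array([.6364,.0582])
    print("slide",(q[:2]-o)@a,"lat",(q[:2]-o)@l,B)
    for x in R: print("btn along/out",[(plane(c,p,.110)[:2]-o)@l for p in (x[1],(x[0][0]+x[0][2],x[1][1]))],x)
    s=env.get_state();print(s["clock"],s["tcp_pos"].round(4),s["orientation"].round(4),s["wrist_force"].round(1))
    return c
E
python3 -c "
from w import *
c=meas();cv2.imwrite('pics/w2.png',c['color'][:,:,::-1])"
```

```text
slide 0.011555633150686669 lat 9.489486333830192e-05 ([259, 177, 34, 51, 1555], [275.9, 202.7])
btn along/out [np.float64(0.016016609844675476), np.float64(0.019021763780309512)] ([293, 194, 7, 15, 92], [296.2, 201.2])
9.95 [0.6355 0.0702 0.2499] [2.000e-04 9.888e-01 1.490e-01 1.800e-03] [ 0.3 -1.  -0.4]
```

Request:
carry_out([
  [-1, -0.0026, 0.0354, 0, 0, 0, 0],
  [-1, 0, 0.0354, 0, 0, 0, 0],
  [-1, 0, 0.0354, 0, 0, 0, 0],
  [-1, 0, 0.0354, 0, 0, 0, 0],
  [-1, 0, 0.0354, 0, 0, 0, 0],
  [-1, 0, 0, 0.03, 0, 0, 0],
  [-1, 0, 0, 0.03, 0, 0, 0],
  [-1, 0, 0, 0.03, 0, 0, 0],
  [-1, 0, 0, 0.03, 0, 0, 0],
  [-1, 0, 0, 0.022, 0, 0, 0],
  [-1, 0, 0, 0, 0, 0, 0],
  [-1, 0, 0, 0, 0, 0, 0],
])

```text
clock: 11.45
tcp_pos: [0.684, -0.0998, 0.1062]
orientation: [-0.0, 0.989, 0.149, -0.0]
wrist_force: [0.1, 0.0, 0.7]
finger_gap: -0.0001
```

```bash
python3 -c "
from w import *
c=meas();cv2.imwrite('pics/w3.png',c['color'][:,:,::-1])"
```

```text
Traceback (most recent call last):
  File "w.py", line 8, in meas
    B=max(blobs(b,100),key=lambda x:x[0][4]);cx,cy=B[1]
ValueError: max() iterable argument is empty
```

Request:
carry_out([
  [-1, 0, -0.003, 0, 0, 0, 0],
  [-1, 0, -0.003, 0, 0, 0, 0],
  [-1, 0, -0.002, 0, 0, 0, 0],
  [-1, 0, -0.002, 0, 0, 0, 0],
  [-1, 0, -0.002, 0, 0, 0, 0],
])

```text
clock: 12.12
tcp_pos: [0.6812, -0.0889, 0.107]
orientation: [0.001, 0.989, 0.149, 0.001]
wrist_force: [0.4, -5.5, 2.7]
finger_gap: 0.0004
```

```bash
cat > m2.py <<'E'
from workcell import env
from h import *
a=np.array([-.2925,.9563]);o=np.array([.6364,.0582])
for n,b0 in(("top",(196.7,184.)),("scene",(320.2,277.9))):
    c=env.read_camera(n);h=cv2.cvtColor(c["color"],cv2.COLOR_RGB2HSV).astype(int);H,S,V=h[...,0],h[...,1],h[...,2]
    bl=[x for x in blobs((abs(H-110)<12)&(S>150)&(V>60),60) if np.hypot(x[1][0]-b0[0],x[1][1]-b0[1])<60]
    rd=[x for x in blobs(((H<6)|(H>174))&(S>150)&(V>60),4) if np.hypot(x[1][0]-b0[0],x[1][1]-b0[1])<60]
    for x in bl: print(n,"slide",((plane(c,x[1],.1225)-plane(c,b0,.1225))[:2]@a).round(4),x)
    print("  red",rd)
s=env.get_state();f=s["wrist_force"]
print(s["clock"],"tcp along",(s["tcp_pos"][:2]-o)@a,"F along",f[:2]@a,f.round(1))
E
python3 m2.py
```

```text
red []
scene slide 0.0168 ([319, 273, 23, 17, 268], [330.2, 280.6])
  red [([324, 289, 8, 5, 24], [327.6, 290.6])]
12.225 tcp along -0.15320445891949577 F along -3.3446702410309475 [ 1.6 -3.   2.3]
```

Request:
carry_out([
  [-1, 0, -0.001, 0, 0, 0, 0],
  [-1, 0, -0.001, 0, 0, 0, 0],
  [-1, 0, -0.001, 0, 0, 0, 0],
  [-1, 0, -0.001, 0, 0, 0, 0],
])

```text
clock: 12.72
tcp_pos: [0.6794, -0.0842, 0.1062]
orientation: [-0.0, 0.989, 0.149, 0.0]
wrist_force: [2.0, -2.4, 1.0]
finger_gap: -0.0001
```

Request:
carry_out([
  [-1, 0, -0.001, 0, 0, 0, 0],
  [-1, 0, -0.001, 0, 0, 0, 0],
])

```text
clock: 12.98
tcp_pos: [0.6788, -0.0824, 0.1061]
orientation: [-0.0, 0.989, 0.149, -0.0]
wrist_force: [1.0, -2.1, 1.9]
finger_gap: 0.0003
```

Request:
carry_out([
  [-1, 0, -0.001, 0, 0, 0, 0],
])

```text
clock: 13.1
tcp_pos: [0.6785, -0.0815, 0.1062]
orientation: [-0.0, 0.989, 0.149, 0.0]
wrist_force: [2.3, -2.1, 1.0]
finger_gap: -0.0002
```

Request:
carry_out([
  [-1, 0, -0.001, 0, 0, 0, 0],
])

```text
clock: 13.22
tcp_pos: [0.6782, -0.0806, 0.1062]
orientation: [-0.0, 0.989, 0.149, 0.0]
wrist_force: [3.1, -1.8, 0.5]
finger_gap: 0.0002
```

Request:
carry_out([
  [-1, 0, -0.001, 0, 0, 0, 0],
])

```text
clock: 13.35
tcp_pos: [0.6779, -0.0797, 0.1062]
orientation: [-0.0, 0.989, 0.149, 0.0]
wrist_force: [1.8, -1.9, -0.3]
finger_gap: -0.0002
```

```bash
python3 m2.py
```

```text
red []
scene slide 0.0262 ([325, 274, 23, 18, 270], [335.8, 282.1])
  red [([330, 291, 7, 5, 24], [333.2, 292.5])]
13.45 tcp along -0.143769544126684 F along -2.341607285717504 [ 1.3 -2.   0.1]
```

Request:
carry_out([
  [-1, 0, -0.001, 0, 0, 0, 0],
])

```text
clock: 13.58
tcp_pos: [0.6775, -0.0788, 0.1062]
orientation: [-0.0, 0.989, 0.149, -0.0]
wrist_force: [2.2, -1.9, -0.0]
finger_gap: 0.0003
```

Request:
carry_out([
  [-1, 0, -0.001, 0, 0, 0, 0],
])

```text
clock: 13.7
tcp_pos: [0.6772, -0.0778, 0.1062]
orientation: [-0.0, 0.989, 0.149, -0.0]
wrist_force: [1.9, -3.7, -0.2]
finger_gap: 0.0002
```

Request:
carry_out([
  [-1, 0, -0.001, 0, 0, 0, 0],
])

```text
clock: 13.82
tcp_pos: [0.6769, -0.0768, 0.1062]
orientation: [-0.0, 0.989, 0.149, -0.0]
wrist_force: [2.7, -2.1, -0.1]
finger_gap: 0.0003
```

Request:
carry_out([
  [-1, 0, -0.001, 0, 0, 0, 0],
])

```text
clock: 13.95
tcp_pos: [0.6766, -0.0758, 0.1062]
orientation: [-0.0, 0.989, 0.149, -0.0]
wrist_force: [1.3, -1.5, -1.3]
finger_gap: 0.0001
```

Request:
carry_out([
  [-1, 0, -0.001, 0, 0, 0, 0],
])

```text
clock: 14.08
tcp_pos: [0.6763, -0.0748, 0.1062]
orientation: [-0.0, 0.989, 0.149, -0.0]
wrist_force: [1.4, -2.1, -0.7]
finger_gap: -0.0003
```

Request:
carry_out([
  [-1, 0, -0.001, 0, 0, 0, 0],
])

```text
clock: 14.2
tcp_pos: [0.6759, -0.0738, 0.1062]
orientation: [-0.0, 0.989, 0.149, -0.0]
wrist_force: [1.2, -1.2, -0.2]
finger_gap: 0.0003
```

```bash
python3 m2.py
```

```text
red []
scene slide 0.0322 ([329, 275, 22, 18, 268], [339.4, 283.0])
  red [([333, 292, 8, 6, 33], [336.6, 294.0])]
14.3 tcp along -0.13773016876062677 F along -0.9822297448507088 [ 1.3 -0.6 -0.4]
```

The push force has fallen to about 1 N and the red area has grown, so the button may have sprung out. I'll feel gently for the stop.

Request:
carry_out([
  [-1, 0, -0.001, 0, 0, 0, 0],
])

```text
clock: 14.42
tcp_pos: [0.6757, -0.0731, 0.1062]
orientation: [-0.0, 0.989, 0.149, -0.0]
wrist_force: [2.0, -1.8, -1.6]
finger_gap: -0.0003
```

Request:
carry_out([
  [-1, 0, -0.001, 0, 0, 0, 0],
])

```text
clock: 14.55
tcp_pos: [0.6755, -0.0721, 0.1062]
orientation: [-0.0, 0.989, 0.149, -0.0]
wrist_force: [2.5, -2.5, -0.7]
finger_gap: -0.0002
```

```bash
python3 m2.py
```

```text
red []
scene slide 0.034 ([330, 275, 22, 18, 268], [340.5, 283.3])
  red [([334, 292, 8, 7, 38], [337.9, 294.4])]
14.65 tcp along -0.1358765980665812 F along -1.5587796182768587 [ 1.9 -1.  -1. ]
```

Request:
carry_out([
  [-1, 0, -0.001, 0, 0, 0, 0],
])

```text
clock: 14.78
tcp_pos: [0.6752, -0.0712, 0.1062]
orientation: [-0.0, 0.989, 0.149, -0.0]
wrist_force: [1.4, -1.6, -1.2]
finger_gap: 0.0003
```

Request:
carry_out([
  [-1, 0, 0, 0, 0, 0, 0],
])

```text
clock: 14.9
tcp_pos: [0.6751, -0.071, 0.1062]
orientation: [-0.0, 0.989, 0.149, -0.0]
wrist_force: [1.4, -2.3, -0.4]
finger_gap: 0.0001
```

```bash
python3 m2.py
python3 - <<'E'
import pickle;from h import *
c=pickle.load(open("cams0.pkl","rb"))["scene"];h=cv2.cvtColor(c["color"],cv2.COLOR_RGB2HSV).astype(int);H,S,V=h[...,0],h[...,1],h[...,2]
print([x for x in blobs(((H<6)|(H>174))&(S>150)&(V>60),4) if abs(x[1][0]-317)<9])
E
```

```text
red []
scene slide 0.035 ([330, 275, 23, 18, 275], [341.1, 283.4])
  red [([335, 292, 8, 7, 38], [338.3, 294.7])]
15.0 tcp along -0.1348912884824405 F along -1.3547208183851653 [ 1.7 -0.9 -0.8]
[([314, 286, 7, 7, 34], [317.3, 289.0])]
```

Request:
carry_out([
  [-1, 0, -0.0007, 0, 0, 0, 0],
  [-1, 0, 0, 0, 0, 0, 0],
])

```text
clock: 15.25
tcp_pos: [0.6751, -0.0708, 0.1063]
orientation: [0.0, 0.989, 0.149, 0.0]
wrist_force: [1.6, -3.9, -0.4]
finger_gap: 0.0002
```

```bash
python3 m2.py
```

```text
red []
scene slide 0.0351 ([330, 275, 23, 18, 272], [341.2, 283.4])
  red [([335, 292, 8, 7, 40], [338.4, 294.7])]
15.35 tcp along -0.13469862230001123 F along -4.660705886856741 [ 2.7 -4.  -2.1]
```

The tube stopped: a 0.7 mm command gave 0.2 mm of travel and the force rose to about 4.5 N. With the button out, that is the catch. I'll back off and check.

Request:
carry_out([
  [-1, 0, 0.005, 0, 0, 0, 0],
  [-1, 0, 0.015, 0, 0, 0, 0],
  [-1, 0, 0.01, -0.03, 0, 0, 0],
  [-1, 0, 0, -0.04, 0, 0, 0],
  [-1, 0, 0, -0.04, 0, 0, 0],
  [-1, 0, 0, -0.035, 0, 0, 0],
  [-1, 0, -0.05, 0, 0, 0, 0],
  [-1, 0, -0.05, 0, 0, 0, 0],
  [-1, 0, -0.05, 0, 0, 0, 0],
  [-1, 0, -0.03, 0, 0, 0, 0],
  [-1, 0, 0, 0, 0, 0, 0],
])

```text
clock: 16.73
tcp_pos: [0.6303, 0.0747, 0.2517]
orientation: [-0.0, 0.989, 0.151, 0.0]
wrist_force: [-0.6, -0.5, -0.2]
finger_gap: 0.0002
```

```bash
python3 -c "
from w import *
c=meas();cv2.imwrite('pics/w4.png',c['color'][:,:,::-1])"; python3 m2.py
```

```text
slide 0.035071425535277735 lat -7.588473461684756e-05 ([266, 155, 35, 51, 1617], [283.1, 180.7])
btn along/out [np.float64(0.017243195102544906), np.float64(0.02157858284831988)] ([301, 172, 10, 16, 158], [305.4, 179.5])
16.775 [0.6308 0.0733 0.2516] [-0.000e+00  9.887e-01  1.497e-01  1.000e-04] [ 0.7 -0.3 -0.7]
top slide 0.0264 ([178, 181, 13, 16, 142], [182.6, 188.8])
  red [([178, 179, 3, 3, 7], [178.7, 180.1])]
scene slide 0.035 ([330, 275, 23, 18, 277], [341.1, 283.4])
  red [([335, 292, 8, 7, 40], [338.4, 294.7])]
16.875 tcp along 0.014614503681134282 F along 0.3564440433893555 [-0.1  0.4 -0.6]
```

View pics/w4.png

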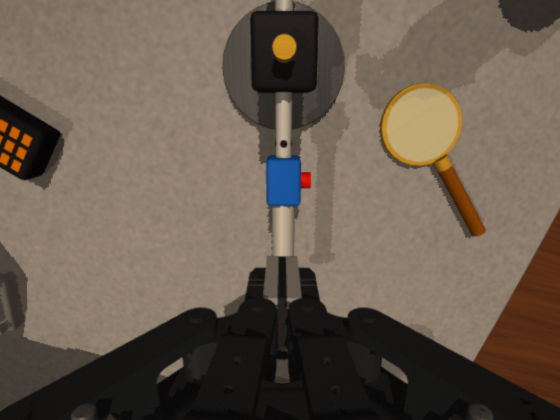

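The wrist view shows the collar at (283,181) with the button at (305,180), out to its original 10 px width. The collar has slid about 35 mm, and the gripper is clear of everything.

```bash
python3 -c "
from workcell import env
print(env.hand_in())"
```

```text
the job is handed in; nothing more can be done
None
```

The power supply is switched off and the long arm is shortened by one hole. I handed the job in at about 17 s on the robot clock.

- **Toggle:** I pressed it down to its stop before touching the antenna. The wrist force reached 22 N with no further travel. Afterwards the tip was within 2 px of where fully down should put it in both views.
- **Antenna:** I squeezed the button, slid the tube 11.5 mm, let go, and pushed the end cap in steps of about 1 mm.
    - **Catch:** the push took about 2–5 N. At about 31 mm of slide the force fell and the button came out. The tube then stopped at about 34–35 mm with about 4.7 N on it, well below the 20 N limit.
- **Last checks:** the button stands out as far as it did at the start (10 px wide in the wrist view, 7 px while riding on the rod). The wrist and scene cameras both put the slide at 35 mm. The gripper is clear with no force on the wrist.
- **Disagreements:** the top camera read 26 mm, but it saw only about half of the collar, so I discounted it. Gripper position gave 34.3 mm, 0.8 mm less than the cameras. The tube ran on about 3 mm after the button came out, roughly the hole's full play, so it is probably resting against the hub-side edge of the hole.
- **Not checked:** I did not look at the toggle again, or measure the loose objects, just before handing in. The robot never went near them after the checks above.

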